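Reset the tripped breaker under the dust shutter

TASK

One of the three push-to-reset breakers in the bench power box has tripped: its key has popped up in its deep well, under the sliding dust shutter. With the fingertips only, gripping nothing, gently push the shutter back to bare the wells, reach in and press the popped-up key down until it snaps home and stays, without touching the other two keys, then push the shutter fully shut again. Do not force the shutter, and leave the things lying round the box where they are.

Things in the scene. Friction and masses are not known exactly. Their poses are not given: they have to be found in the camera images.
- power_box: the bench power box, a grey steel case bolted to the bench: 170 mm deep (its x), 212 mm wide (its y), flat top 78 mm above the bench. Origin: centre of its underside; x from its front face (three round capped outlets) to its back, y to the left seen from the front, z up. Guide rails at y = +-91 to +-105 mm stand 8 mm above the top, stop strips at x = -77 and +66 mm 4 mm above it.
- wells_mid (a point): centre of the middle well's mouth, level with the box's top (box frame x -40, y 0, z 78 mm). Three round wells lie side by side along the box's y, centres 62 mm apart, each of 50 mm bore and 26 mm deep with upright walls; at the start the steel dust shutter lies over all three.
- shutter (a joint): how far the dust shutter is slid back along the box's x, m: 0 shut (wells covered), 0.064 fully open (wells bare from 0.058 on); starts within 0.003 of shut. A flat steel plate 62 x 186 mm, upper face 81 mm above the bench; some 2 N slides it, it stays where it is left, both ends are solid stops.
- shutter_ridge (a point): top centre of the shutter's upright push ridge, a steel bar 8 mm thick along the box's x, 120 mm long along its y, rising 12 mm above the shutter's face to 94 mm above the bench. Moves with the shutter: box x = -40 mm shut, +24 mm open. Push its front side to open, its back side to shut.
- key_1 (a joint): travel of breaker key 1, m: 0 popped up (tripped), 0.010 fully home (reset), no farther. A toggle spring holds it at either end: pressing takes up to about 7 N at first, past half travel it snaps home and stays. At the start exactly one of the three keys is popped up, two are home.
- key_1_top (a point): centre of the top face of breaker key 1, a round white-capped push key 30 mm across, amid one of the three wells (which one varies). 70 mm above the bench (8 mm below the well's mouth) when popped up, a band of bare metal skirt showing under the cap; 60 mm above the bench (18 mm below the mouth) when home. Moves with the key; z up.
- key_2 (a joint): travel of breaker key 2, m: 0 popped up (tripped), 0.010 fully home (reset), no farther. A toggle spring holds it at either end: pressing takes up to about 7 N at first, past half travel it snaps home and stays. At the start exactly one of the three keys is popped up, two are home.
- key_2_top (a point): centre of the top face of breaker key 2, a round white-capped push key 30 mm across, amid one of the three wells (which one varies). 70 mm above the bench (8 mm below the well's mouth) when popped up, a band of bare metal skirt showing under the cap; 60 mm above the bench (18 mm below the mouth) when home. Moves with the key; z up.
- key_3 (a joint): travel of breaker key 3, m: 0 popped up (tripped), 0.010 fully home (reset), no farther. A toggle spring holds it at either end: pressing takes up to about 7 N at first, past half travel it snaps home and stays. At the start exactly one of the three keys is popped up, two are home.
- key_3_top (a point): centre of the top face of breaker key 3, a round white-capped push key 30 mm across, amid one of the three wells (which one varies). 70 mm above the bench (8 mm below the well's mouth) when popped up, a band of bare metal skirt showing under the cap; 60 mm above the bench (18 mm below the mouth) when home. Moves with the key; z up.
- tape_roll: bystander, loose: a pale ring-shaped roll of tape, 77 mm across, 18 mm high. Origin: centre of its underside. Leave it where it is.
- turned_bowl: bystander, loose: a small turned wooden bowl, 69 mm across, 35 mm high. Origin: centre of its underside. Leave it where it is.
- pliers: bystander, loose: pliers lying flat, 185 mm long, 12 mm high. Origin: centre of its underside. Leave it where it is.
- spanner: bystander, loose: a thin open-ended spanner lying flat, 209 mm long, 6 mm high. Origin: centre of its underside. Leave it where it is.
- carpenter_pencil: bystander, loose: a carpenter's pencil lying flat, 136 mm long, 7 mm high. Origin: centre of its underside. Leave it where it is.
- tin_wax: bystander, loose: a round flat tin, 71 mm across, 24 mm high. Origin: centre of its underside. Leave it where it is.
- marker_blue: bystander, loose: a short marker pen lying flat, 62 mm long, 13 mm high. Origin: centre of its underside. Leave it where it is.

How it is judged (in metres and radians):
On the way, in this order (a step that is already met when the one before it is completed fails the run):
1. the shutter is slid back and the wells are bare (value of joint shutter above 0.05 m), for 0.1 s.
2. the popped-up key is pressed home (value of joint key_1 above 0.0085 m), for 0.2 s.
3. the shutter is slid fully shut again (value of joint shutter below 0.004 m), for 0.2 s.
At the end, for the whole second after the job is handed in: all three keys are home (at least 8.5 of 10 mm down) and the shutter is shut to within 4 mm of its front stop (value of joint each of key_1, key_2, key_3 above 0.0085 m and value of joint shutter below 0.004 m); the robot touches nothing.
It fails at once if one of the two keys that are already home is touched (contact force between any of key_2, key_3 and the fingers above 1 N).
It fails at once if the shutter is gripped or forced (over 36 N between fingers and shutter) (contact force between shutter and the fingers above 36 N).
It fails at once if a thing lying round the box is shifted by more than 15 mm or lifted (distance of any of tape_roll, turned_bowl, pliers, spanner, carpenter_pencil, tin_wax, marker_blue from where it was at the start of the episode above 0.015 m).
It also fails if it takes over 51 s, if anything falls off the work surface, if the arm or the gripper's body presses on something with over 40 N, if the wrist force passes 120 N, or if a joint passes its speed limit or range.

ROBOT

A 6-joint arm with a two-finger parallel gripper is mounted at the origin on a cart in front of the work surface, level with it; the furniture and walls round the work are solid. World frame = base frame: x ahead of the robot, y to its left, z up, the work surface at z = 0. Lengths are in m, angles in degrees, forces in N, time in s.
With the tool pointing down it reaches from about 0.4 to 0.825 m from the base axis. Payload 7 kg.
Tool frame: the origin (TCP) lies on the mounting face of the last link; the fingertips stand 178 mm ahead of it and the grasp point (between the pads) lies 159 mm ahead of it (ctrl.tip_extent is the distance from the TCP to the fingertips, in m); z points along the fingers, y is the direction in which the jaws open and shut (so a half turn about z gives the same grasp; the last joint's range is limited). The gripper opens to 88 mm and grips with 3 to 60 N. Pads are 19 mm wide; open, the fingers measure 130 mm over their backs; the gripper's body (78 mm by 193 mm) begins 47 mm behind the grasp point.
Start: joints at [-47.607, 20.546, 0.682, 0, -70.136, -16.507], TCP at [0.295, -0.607, 0.405] pointing down, gripper open.
Joint ranges: [-176.03, 176.03], [-82.01, 121.73], [-58.28, 71.71], [-173.87, 95.51], [-174.79, -0.11], [-173.66, 173.66]. Speed limits (degrees/s): [136.94, 136.94, 172.46, 180, 180, 180].

INTERFACE

Orientations are given as [roll, pitch, yaw] about the fixed x, y, z axes, in that order (R = Rz(yaw) Ry(pitch) Rx(roll)).
In Python, from plant import ctrl gives the robot as it stands. The module is installed in compiled form; this text tells all that it offers.
- The arm moves only by the tool carry_out, never from a script. Its argument "moves" is text: rows parted by semicolons, each of 7 numbers parted by spaces: the finger opening in m, from 0 to 0.0876, then the shift along the tool's x, y, z in m, then the turn, a rotation vector about the tool's x, y, z in rad. A call has 1 to 20 rows; each row is the pose to reach, as a shift and turn from the pose commanded when the call began, along the tool's axes at that moment; what a row does not reach only later rows make up. A row lasts 1/10 s, in which the tool goes at most 50 mm and 8.59 degrees, less where a joint would pass 70% of its speed; a pose out of reach is approached as far as the arm can. A call with a gripper value outside its range is refused whole. The fingers move at their own pace and stop on an object; the grip force is fixed at half the most. Time passes only in rows, so rows that repeat a pose let the fingers close. It gives the time, the measured TCP pose, the force and the opening at its end, in the units of the state.
- ctrl.get_obs(): the state, without advancing time (a new reading comes with each control period).
- ctrl.snapshot(name): name is "scene" or "side" or "wrist"; returns a dict with "image" (420x560x3 uint8, red, green, blue), "K" (3x3 intrinsics, pixels), "R" (3x3) and "t" (3): a world point X has camera coordinates R X + t. Camera axes: x right, y down, z forward; pixel columns grow to the right and rows downward; lengths in m; the calibration is good to about 2 mm. The wrist camera is an equidistant fisheye: a pixel r from the principal point sees the ray r / f radians off the axis. A picture is of the moment at which its call begins. There is no depth.
- ctrl.close_job(): hands the job in, once; it reports no verdict.
Trained networks look in a picture, given as the dict that the camera call returned (one of the last four; its "shot" number tells which), for a name from the list of things; names that differ only in an ending like _2 or _b are one class to them, and where a whole thing is asked for, a point or a joint stands for the part that bears it (a point fixed in the world has none). Each returns a list of dicts, best first, with "confidence" (0 to 1); they miss things now and then, are a little off and sometimes report something else, mostly with a low value. They report only what shows in the picture. A call takes as long as a camera call.
- ctrl.recognise(picture, label): "extent" ([left, top, right, bottom] in pixels, round what is visible of it).
- ctrl.trace(picture, label): "region" (420x560 bool, what is visible of it) and "extent" ([left, top, right, bottom] in pixels, round what is visible of it).
- ctrl.mark_of(picture, label): "at" ([row, column] in pixels: a listed point, or the origin of a listed thing).
The state is a dict: "clock": time; "joint_pos": joint angles; "qvel": joint speeds; "tau": joint torques, N m; "tool_pos": TCP position; "orientation": TCP orientation; "force": force on the tool from outside, world axes, zero at the start; "moment": the same for the moment, N m; "opening": finger opening in m.
Only numpy, scipy, OpenCV 4.12 (cv2) and the standard library are available. Lean on these libraries where they do the work, as an engineer would, in place of code of your own. Each camera call takes 0.05 s, during which the arm holds its last target.

## Working session

There is one attempt and no reset: what is moved stays moved. The work goes in short steps, Python scripts to look and compute and a tool call to move; the robot and the scene stay as the last step left them, time stands still between calls to the robot, and variables do not carry over. Pictures are saved under pics/ and viewed, and the job is handed in when it is done.

Besides the shell and the picture viewer there is one more tool, called after "Emit:" in YAML: its name, and indented under it one key for each argument. carry_out: Moves the arm, as the interface text tells. Its arguments: {"type":"object","properties":{"moves":{"type":"string"}},"required":["moves"]}

```bash
mkdir -p pics; cat > h.py <<'E'
from plant import ctrl
import numpy as np, cv2
def save(s,n): cv2.imwrite('pics/'+n+'.png',cv2.cvtColor(s['image'],cv2.COLOR_RGB2BGR))
def proj(s,X):
    c=s['R']@np.array(X)+s['t']; p=s['K']@c; return p[:2]/p[2]
def ray(s,uv):
    d=s['R'].T@np.linalg.inv(s['K'])@np.array([uv[0],uv[1],1.]); o=-s['R'].T@s['t']; return o,d
def atz(s,uv,z):
    o,d=ray(s,uv); return o+d*(z-o[2])/d[2]
E
python3 - <<'E'
from h import *
o=ctrl.get_obs(); print({k:np.round(v,3) for k,v in o.items()}, ctrl.tip_extent)
for n in ['scene','side','wrist']:
    s=ctrl.snapshot(n); save(s,n+'0')
    print(n,s['K'].round(1).tolist(),s['R'].round(3).tolist(),s['t'].round(3))
    for l in ['power_box','wells_mid','shutter_ridge']:
        for m in ctrl.mark_of(s,l)[:2]:
            print(l,np.round(m['at'],1),round(m['confidence'],2), atz(s,m['at'][::-1],{'power_box':0,'wells_mid':.078,'shutter_ridge':.094}[l]).round(4) if n!='wrist' else '')
E
```

```text
{'clock': np.float64(0.0), 'joint_pos': array([-4.7606e+01,  2.0590e+01,  6.3300e-01, -2.1000e-02, -7.0135e+01,
       -1.6507e+01]), 'qvel': array([-0.041,  0.003,  0.018, -0.098, -0.077, -0.008]), 'tau': array([ 0.0000e+00, -5.8273e+01,  2.9306e+01,  6.9980e+00,  7.0000e-03,
       -0.0000e+00]), 'tool_pos': array([ 0.295, -0.607,  0.404]), 'orientation': array([ 1.79906e+02, -7.00000e-03, -1.54120e+02]), 'force': array([ 0.491, -0.141, -0.491]), 'moment': array([0.001, 0.039, 0.056]), 'opening': np.float64(0.088)} 0.1781
scene [[435.8, 0.0, 281.4], [0.0, 435.8, 207.3], [0.0, 0.0, 1.0]] [[-0.72, -0.694, 0.011], [-0.524, 0.533, -0.664], [0.455, -0.484, -0.748]] [0.354 0.378 0.966]
power_box [248.4 278. ] 0.6 [ 5.049e-01 -4.000e-04 -0.000e+00]
wells_mid [216.1 332.6] 0.69 [ 0.4352 -0.1389  0.078 ]
wells_mid [238.4 288.9] 0.58 [ 0.4675 -0.0015  0.078 ]
shutter_ridge [238.1 288.1] 0.78 [0.4614 0.0084 0.094 ]
side [[506.7, 0.0, 275.5], [0.0, 506.7, 208.1], [0.0, 0.0, 1.0]] [[0.988, -0.155, 0.003], [-0.054, -0.361, -0.931], [0.145, 0.92, -0.365]] [-0.555  0.103  1.333]
power_box [238.3 256.8] 0.69 [ 0.5073 -0.0189  0.    ]
wells_mid [212.3 242.1] 0.6 [ 0.4688 -0.0161  0.078 ]
shutter_ridge [205.9 242.7] 0.9 [ 0.4713 -0.0102  0.094 ]
wrist [[325.2, 0.0, 276.0], [0.0, 325.2, 212.8], [0.0, 0.0, 1.0]] [[-0.438, 0.899, 0.0], [0.862, 0.42, 0.285], [0.256, 0.125, -0.958]] [ 0.676 -0.033  0.391]
```

View pics/scene0.png

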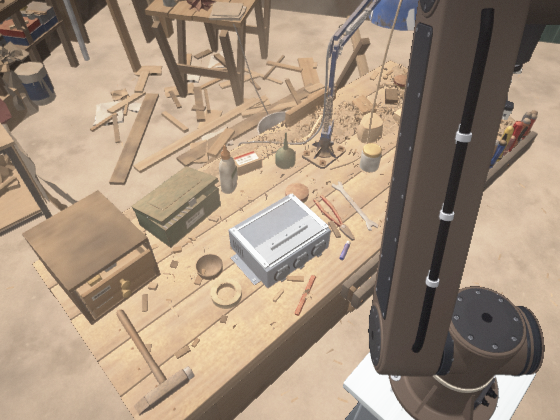

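View pics/side0.png

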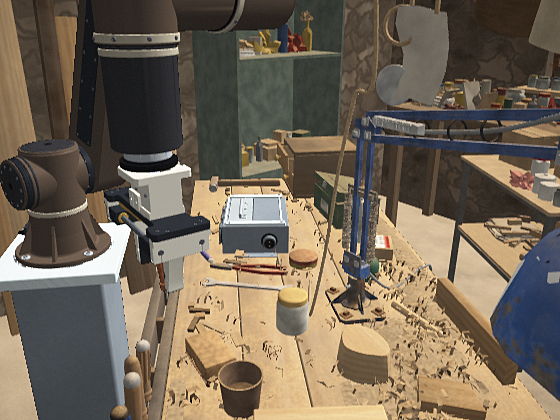

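View pics/wrist0.png

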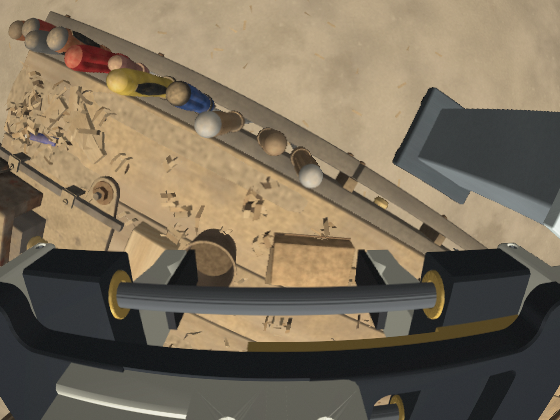

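```bash
cat >> h.py <<'E'
def hullmask(s,x,y,yaw):
    c,n=np.cos(yaw),np.sin(yaw); P=[]
    for bx in(-.085,.085):
        for by in(-.106,.106):
            for z in(0,.078): P.append((x+c*bx-n*by,y+n*bx+c*by,z))
    for bx in(-.085,.085):
        for by in(-.105,.105): P.append((x+c*bx-n*by,y+n*bx+c*by,.086))
    p=np.array([proj(s,q) for q in P]); m=np.zeros((420,560),np.uint8)
    h=cv2.convexHull(p.astype(np.float32))
    cv2.fillConvexPoly(m,np.round(h*16).astype(np.int32),1,cv2.LINE_8,4); return m.astype(bool)
def B2W(pose,b):
    x,y,a=pose; c,n=np.cos(a),np.sin(a); return np.array([x+c*b[0]-n*b[1],y+n*b[0]+c*b[1],b[2]])
E
python3 - <<'E'
from h import *
from scipy.optimize import minimize
S=[];M=[]
for n in ['scene','side']:
    s=ctrl.snapshot(n); S.append(s); r=ctrl.trace(s,'power_box'); print(n,[(q['confidence'],q['extent']) for q in r]); M.append(r[0]['region'])
def cost(p,idx=(0,1)):
    return sum(1-(lambda h:(h&M[i]).sum()/(h|M[i]).sum())(hullmask(S[i],*p)) for i in idx)
def fit(idx):
    best=None
    for a in np.radians([-30,-20,-10,0,10,20,30]):
        r=minimize(cost,[.505,-.01,a],args=(idx,),method='Nelder-Mead',options=dict(initial_simplex=[[.505,-.01,a],[.52,-.01,a],[.505,.005,a],[.505,-.01,a+.15]],xatol=1e-4,fatol=1e-5))
        if best is None or r.fun<best.fun: best=r
    return best
for idx in [(0,1),(0,),(1,)]:
    b=fit(idx); print(idx,b.x.round(4),np.degrees(b.x[2]).round(2),b.fun)
    if idx==(0,1): p=b.x
for s,n in zip(S,['scene','side']):
    im=s['image'].copy()
    im=cv2.resize(im[160:300,190:370] if n=='scene' else im[170:280,190:310],None,fx=4 if n=='scene' else 5,fy=4 if n=='scene' else 5,interpolation=cv2.INTER_CUBIC)
    off,f=((190,160),4) if n=='scene' else ((190,170),5)
    def ln(a,b,c):
        q=[tuple(int(v) for v in ((proj(s,B2W(p,e))-off+.5)*f)) for e in (a,b)]; cv2.line(im,*q,c,1)
    for z in (.078,):
        C=[(-.085,-.106,z),(.085,-.106,z),(.085,.106,z),(-.085,.106,z)]
        for i in range(4): ln(C[i],C[(i+1)%4],(255,0,0))
    ln((-.04,-.06,.094),(-.04,.06,.094),(0,255,0))
    for i in range(4): ln((C[i][0],C[i][1],0),C[i],(0,0,255))
    cv2.imwrite(f'pics/fit_{n}.png',im[:600,:800,::-1])
E
```

```text
scene [(0.96, [228.4, 195.9, 330.8, 287.2])]
side [(0.77, [218.4, 197.0, 289.5, 256.2])]
(0, 1) [ 0.5031 -0.0035 -0.1343] -7.7 0.1687633267592914
(0,) [ 0.5027 -0.0033 -0.134 ] -7.68 0.08614173228346456
(1,) [ 0.502  -0.0121 -0.1242] -7.12 0.06012506012506014
```

View pics/fit_scene.png

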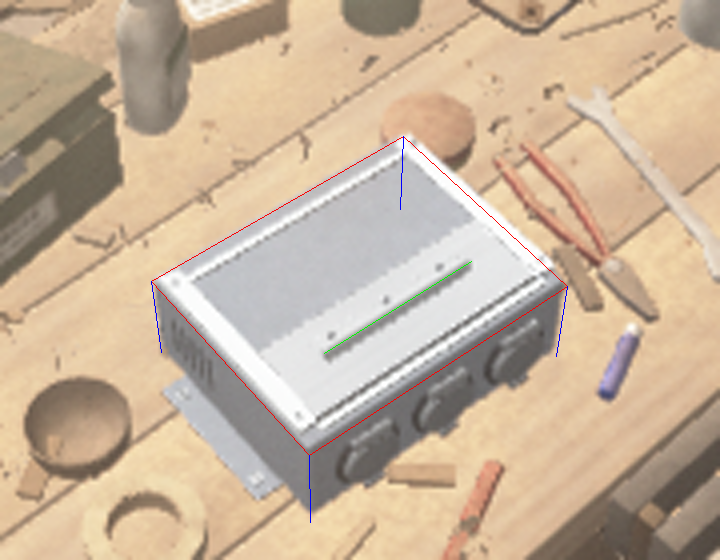

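View pics/fit_side.png

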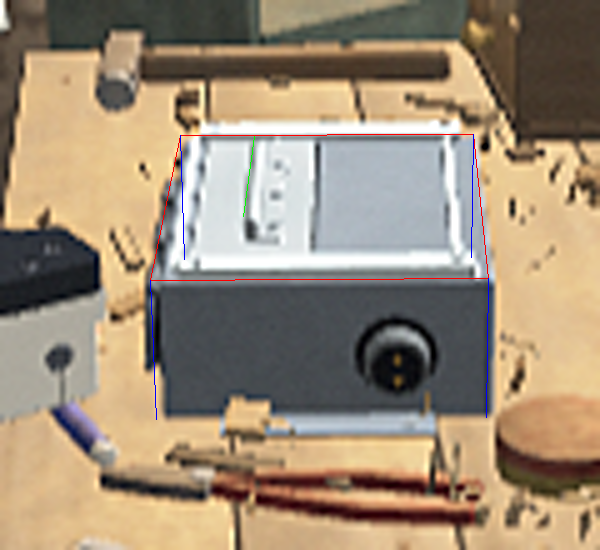

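```bash
cat >> h.py <<'E'
from scipy.spatial.transform import Rotation as Ro
def plan(p,yaw=None):
    o=ctrl.get_obs(); R=Ro.from_euler('xyz',o['orientation'],degrees=True)
    d=R.inv().apply(np.array(p)-o['tool_pos'])
    T=Ro.from_euler('xyz',[180,0,yaw],degrees=True); rv=(R.inv()*T).as_rotvec()
    print('shift',d.round(4),'turn',rv.round(4),'dist',np.linalg.norm(d).round(3))
def st():
    o=ctrl.get_obs(); print(round(float(o['clock']),2),'tip',(o['tool_pos']-[0,0,.1781]).round(4),o['orientation'].round(2),'F',o['force'].round(1),'op',round(float(o['opening']),4),'q',o['joint_pos'].round(0))
POSE=(.503,-.008,np.radians(-7.5))
E
python3 - <<'E'
from h import *
q=B2W(POSE,(-.075,0,.40)); print(q); plan(q,172.5)
E
```

```text
[0.42864164 0.00178946 0.4       ]
shift [-0.3864  0.4894  0.0047] turn [-0.000e+00  1.000e-04  5.827e-01] dist 0.624
```

Emit:
carry_out:
  moves: "0 -0.386 0.489 0.005 0 0 0.583;0 -0.386 0.489 0.005 0 0 0.583;0 -0.386 0.489 0.005 0 0 0.583;0 -0.386 0.489 0.005 0 0 0.583;0 -0.386 0.489 0.005 0 0 0.583;0 -0.386 0.489 0.005 0 0 0.583;0 -0.386 0.489 0.005 0 0 0.583;0 -0.386 0.489 0.005 0 0 0.583;0 -0.386 0.489 0.005 0 0 0.583;0 -0.386 0.489 0.005 0 0 0.583;0 -0.386 0.489 0.005 0 0 0.583;0 -0.386 0.489 0.005 0 0 0.583;0 -0.386 0.489 0.005 0 0 0.583;0 -0.386 0.489 0.005 0 0 0.583;0 -0.386 0.489 0.005 0 0 0.583;0 -0.386 0.489 0.005 0 0 0.583;0 -0.386 0.489 0.005 0 0 0.583"

```text
clock: 2.5
tool_pos: [0.4282, 0.0003, 0.3997]
orientation: [-180.0, 0.0, 172.4]
force: [0.1, -0.4, 0.2]
opening: 0.0006
```

```bash
cat >> h.py <<'E'
def fproj(s,X):
    c=s['R']@np.array(X)+s['t']; r=np.hypot(c[0],c[1]); th=np.arctan2(r,c[2]); return np.array([s['K'][0,2]+s['K'][0,0]*th*c[0]/r, s['K'][1,2]+s['K'][1,1]*th*c[1]/r])
def fatz(s,uv,z):
    a=(uv[0]-s['K'][0,2])/s['K'][0,0]; b=(uv[1]-s['K'][1,2])/s['K'][1,1]; th=np.hypot(a,b)
    d=s['R'].T@np.array([np.sin(th)*a/th,np.sin(th)*b/th,np.cos(th)]); o=-s['R'].T@s['t']; return o+d*(z-o[2])/d[2]
def fdraw(s,n,pose,sh=0):
    im=s['image'].copy()
    def pl(pts,c):
        q=np.array([fproj(s,B2W(pose,p)) for p in pts]); cv2.polylines(im,[np.round(q*8).astype(np.int32)],True,c,1,cv2.LINE_AA,3)
    pl([(-.085,-.106,.078),(.085,-.106,.078),(.085,.106,.078),(-.085,.106,.078)],(255,0,0))
    pl([(-.044+sh,-.06,.094),(-.036+sh,-.06,.094),(-.036+sh,.06,.094),(-.044+sh,.06,.094)],(0,200,0))
    if sh>0:
        for j in(-1,0,1): pl([(-.04+.025*np.cos(t),.062*j+.025*np.sin(t),.078) for t in np.linspace(0,6.28,30)],(0,0,255))
    cv2.imwrite('pics/'+n+'.png',im[...,::-1])
E
python3 - <<'E'
from h import *
st(); s=ctrl.snapshot('wrist'); save(s,'w1'); fdraw(s,'w1f',POSE)
for l,z in [('wells_mid',.078),('shutter_ridge',.094),('power_box',0)]:
    for m in ctrl.mark_of(s,l)[:2]: print(l,np.round(m['at'],1),m['confidence'],fatz(s,m['at'][::-1],z))
print(B2W(POSE,(-.04,0,.09)), 'cam',-s['R'].T@s['t'])
E
```

```text
2.5 tip [4.282e-01 3.000e-04 2.216e-01] [-180.     0.   172.4] F [ 0.1 -0.4  0.2] op 0.0006 q [  27.   -3.  -29.    0.  -64. -124.]
wells_mid [240.1 277.2] 0.71 [ 0.46789053 -0.00538494  0.078     ]
shutter_ridge [246.1 282.7] 0.98 [ 4.68410986e-01 -2.48727028e-04  9.40000000e-02]
power_box [243.3 281.4] 0.75 [ 0.50321063 -0.00446111  0.        ]
[ 0.46334221 -0.00277895  0.09      ] cam [0.35079893 0.00904907 0.37898209]
```

View pics/w1f.png

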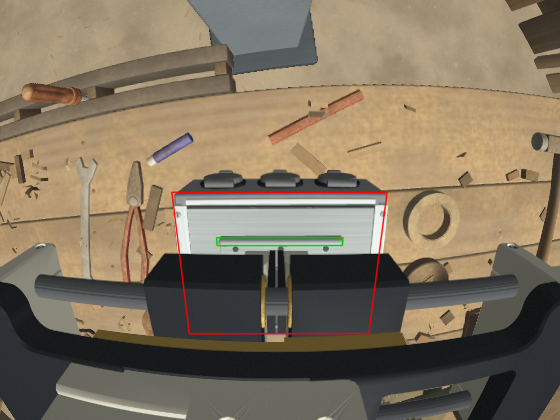

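```bash
python3 - <<'E'
import cv2
for n in('w1','w1f'):
    a=cv2.imread(f'pics/{n}.png')[165:345,160:400]; cv2.imwrite(f'pics/{n}z.png',cv2.resize(a,None,fx=3.3,fy=3.3,interpolation=cv2.INTER_CUBIC)[:600,:800])
E
```

```text
(no output)
```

View pics/w1fz.png

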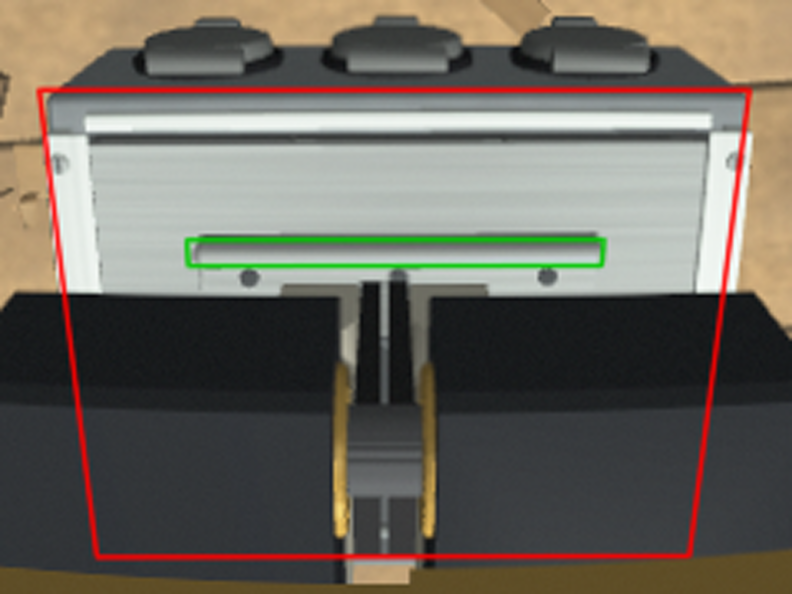

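View pics/w1z.png

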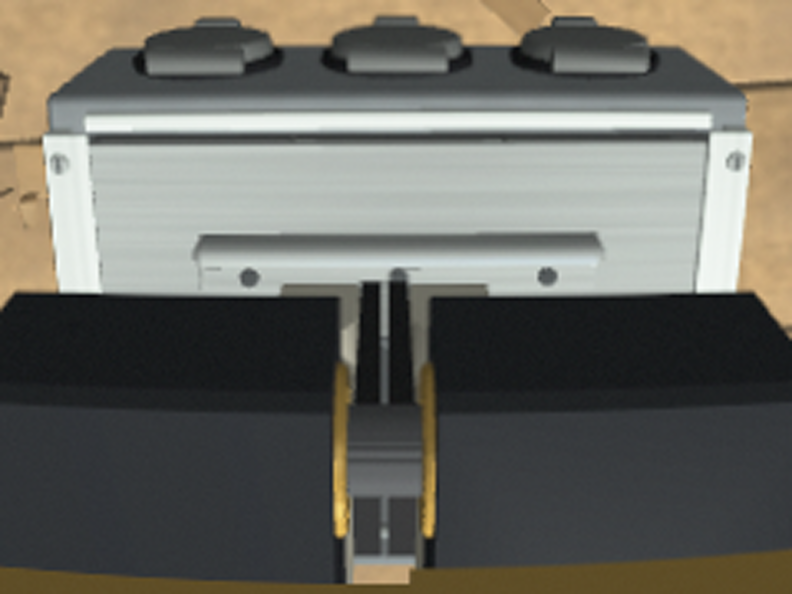

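```bash
echo "POSE=(.5035,-.0075,np.radians(-7.5))" >> h.py; python3 - <<'E'
from h import *
q=B2W(POSE,(-.060,0,.100+.1781)); print(q); plan(q,172.5)
E
```

```text
[4.44013308e-01 3.31571533e-04 2.78100000e-01]
shift [-0.0155  0.0018  0.1216] turn [ 0.0001  0.0002 -0.0016] dist 0.123
```

Emit:
carry_out:
  moves: "0 -0.0155 0.002 0.03 0 0 0;0 -0.0155 0.002 0.06 0 0 0;0 -0.0155 0.002 0.09 0 0 0;0 -0.0155 0.002 0.11 0 0 0;0 -0.0155 0.002 0.1216 0 0 0;0 -0.0155 0.002 0.1216 0 0 0;0 -0.0155 0.002 0.1216 0 0 0"

```text
clock: 3.4
tool_pos: [0.4443, 0.001, 0.2784]
orientation: [-180.0, -0.0, 172.5]
force: [-0.5, -0.1, 0.7]
opening: 0.0004
```

```bash
python3 - <<'E'
from h import *
st(); s=ctrl.snapshot('side')
cv2.imwrite('pics/s2.png',cv2.resize(s['image'][140:260,180:320],None,fx=5,fy=5,interpolation=cv2.INTER_CUBIC)[...,::-1])
s=ctrl.snapshot('wrist'); fdraw(s,'w2',POSE)
E
```

```text
3.4 tip [0.4443 0.001  0.1003] [-179.98   -0.    172.47] F [-0.5 -0.1  0.7] op 0.0004 q [  26.    6.  -37.    0.  -47. -123.]
```

View pics/s2.png

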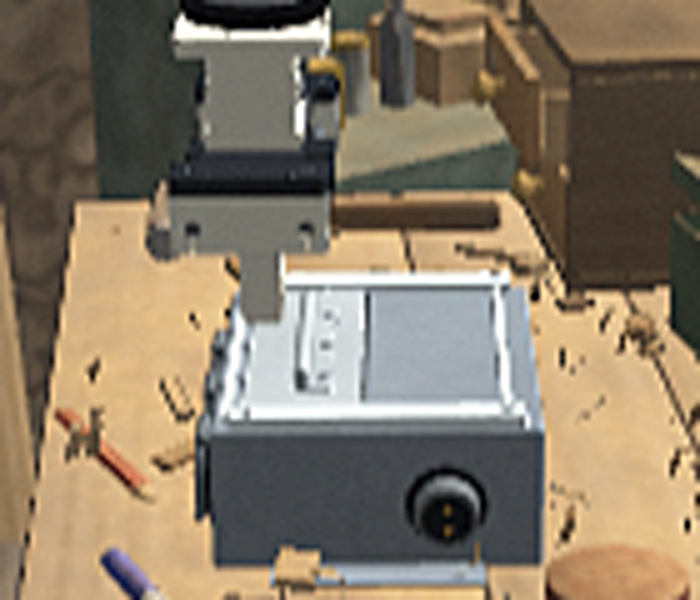

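View pics/w2.png

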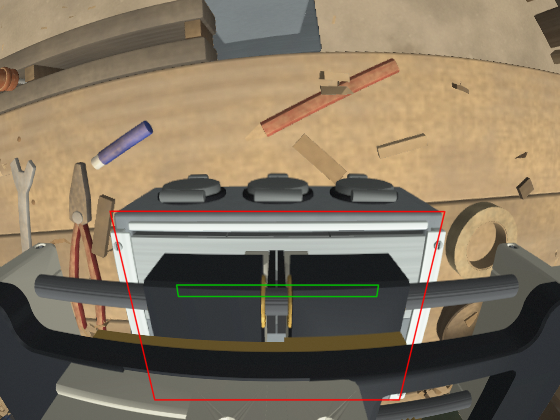

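Emit:
carry_out:
  moves: "0 0 0.0005 0.008 0 0 0;0 0 0.0005 0.0153 0 0 0;0 0 0.0005 0.0153 0 0 0;0 -0.003 0.0005 0.0153 0 0 0;0 -0.006 0.0005 0.0153 0 0 0;0 -0.009 0.0005 0.0153 0 0 0;0 -0.012 0.0005 0.0153 0 0 0;0 -0.016 0.0005 0.0153 0 0 0;0 -0.020 0.0005 0.0153 0 0 0"

```text
clock: 4.4
tool_pos: [0.4642, -0.001, 0.2628]
orientation: [180.0, -0.0, 172.5]
force: [-2.0, 1.7, 1.2]
opening: 0.0003
```

```bash
python3 - <<'E'
from h import *
st(); s=ctrl.snapshot('side')
cv2.imwrite('pics/s3.png',cv2.resize(s['image'][140:260,180:320],None,fx=5,fy=5,interpolation=cv2.INTER_CUBIC)[...,::-1])
E
```

```text
4.4 tip [ 0.4642 -0.001   0.0847] [ 1.8000e+02 -1.0000e-02  1.7248e+02] F [-2.   1.7  1.2] op 0.0003 q [  24.    9.  -36.   -0.  -45. -122.]
```

View pics/s3.png

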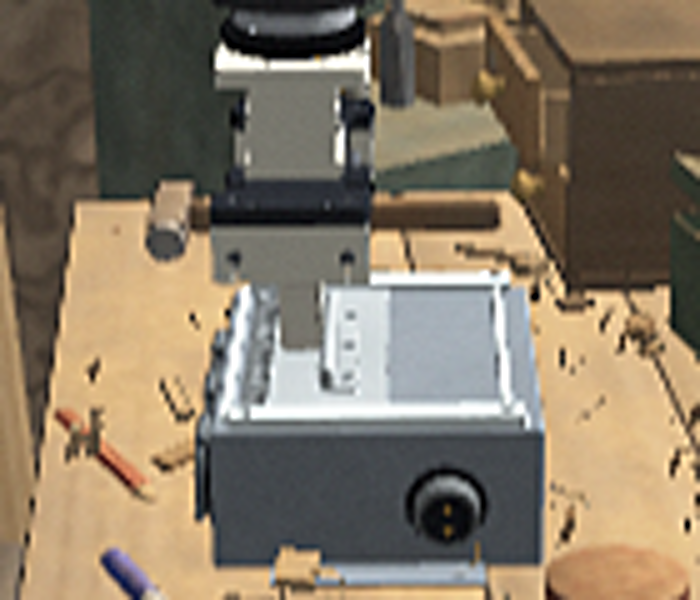

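Emit:
carry_out:
  moves: "0 -0.005 0 0 0 0 0;0 -0.010 0 0 0 0 0;0 -0.015 0 0 0 0 0;0 -0.020 0 0 0 0 0;0 -0.025 0 0 0 0 0;0 -0.030 0 0 0 0 0;0 -0.034 0 0 0 0 0;0 -0.037 0 0 0 0 0;0 -0.040 0 0 0 0 0;0 -0.042 0 0 0 0 0;0 -0.043 0 0 0 0 0;0 -0.043 0 0 0 0 0"

```text
clock: 5.65
tool_pos: [0.5067, -0.0066, 0.2627]
orientation: [180.0, 0.0, 172.5]
force: [0.0, -0.5, -1.2]
opening: 0.0006
```

```bash
python3 - <<'E'
from h import *
st(); s=ctrl.snapshot('side')
cv2.imwrite('pics/s4.png',cv2.resize(s['image'][140:260,180:320],None,fx=5,fy=5,interpolation=cv2.INTER_CUBIC)[...,::-1])
s=ctrl.snapshot('scene')
cv2.imwrite('pics/c4.png',cv2.resize(s['image'][160:300,190:370],None,fx=4,fy=4,interpolation=cv2.INTER_CUBIC)[...,::-1])
s=ctrl.snapshot('wrist'); fdraw(s,'w4',POSE,.06)
E
```

```text
5.65 tip [ 0.5067 -0.0066  0.0846] [1.8000e+02 1.0000e-02 1.7248e+02] F [ 0.  -0.5 -1.2] op 0.0006 q [  21.   13.  -31.    0.  -46. -119.]
```

View pics/s4.png

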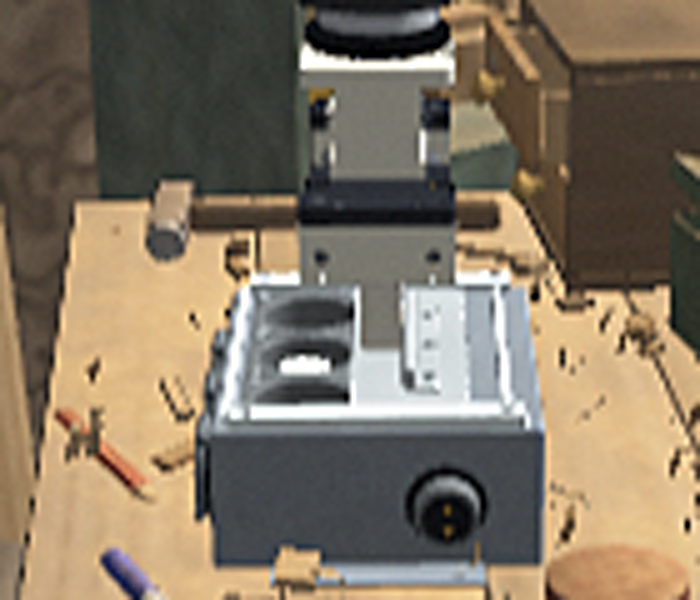

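View pics/c4.png

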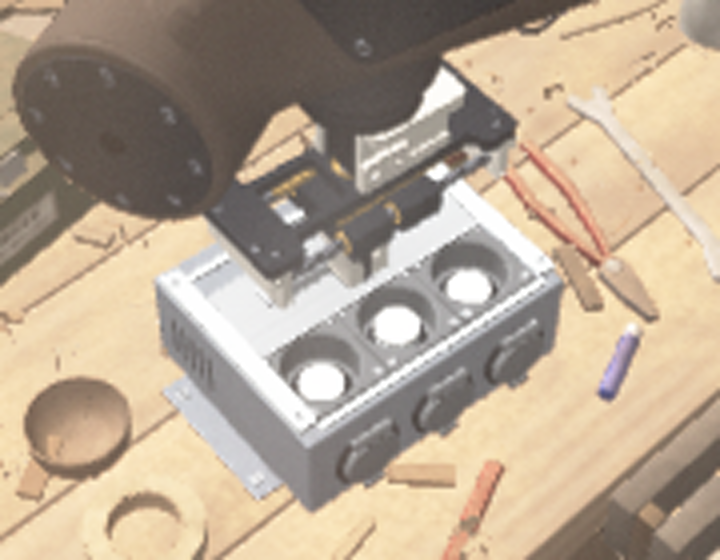

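View pics/w4.png

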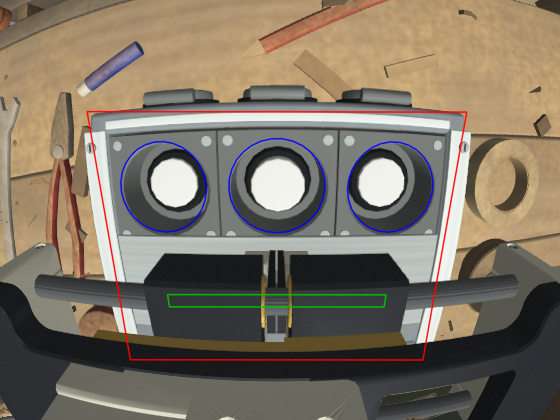

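```bash
python3 - <<'E'
from h import *
from scipy.optimize import minimize
s=ctrl.snapshot('wrist'); im=s['image'].copy(); o=ctrl.get_obs(); R=Ro.from_euler('xyz',o['orientation'],degrees=True)
for dx in(.0095,-.0095):
  for dy in(-.021,-.0165,.0165,.021):
    u=fproj(s,o['tool_pos']+R.apply([dx,dy,.1781])); print(dx,dy,u.round(1))
g=cv2.cvtColor(im,cv2.COLOR_RGB2GRAY)
# cap blobs
w=(g>215).astype(np.uint8); w[:135]=0;w[225:]=0
n,l,stt,c=cv2.connectedComponentsWithStats(w)
for i in range(1,n):
    if stt[i,4]>800:
        print('cap',stt[i],c[i].round(1))
        # circle model fit: centre on z=.06/.07
        cs,_=cv2.findContours((l==i).astype(np.uint8),0,cv2.CHAIN_APPROX_NONE); q=cs[0][:,0]
        for z in(.06,.07):
            P=np.array([fatz(s,p,z) for p in q]); (cx,cy),r=cv2.minEnclosingCircle((P[:,:2]*1000).astype(np.float32)); A=np.c_[2*P[:,:2],np.ones(len(P))]; k=np.linalg.lstsq(A,(P[:,:2]**2).sum(1),rcond=None)[0]
            rr=np.sqrt(k[2]+k[0]**2+k[1]**2); ca,sa=np.cos(POSE[2]),np.sin(POSE[2]); d=k[:2]-POSE[:2]; print('  z',z,'box xy',(ca*d[0]+sa*d[1]).round(4),(-sa*d[0]+ca*d[1]).round(4),'r',rr.round(4))
cv2.imwrite('pics/w5z.png',cv2.resize(im[120:320,160:400],None,fx=3,fy=3,interpolation=cv2.INTER_CUBIC)[...,::-1])
print(-s['R'].T@s['t'])
E
```

```text
0.0095 -0.021 [239.3 251.8]
0.0095 -0.0165 [247.7 251.9]
0.0095 0.0165 [310.2 251.9]
0.0095 0.021 [318.7 251.8]
-0.0095 -0.021 [240.7 283.2]
-0.0095 -0.0165 [248.9 283.3]
-0.0095 0.0165 [308.8 283.3]
-0.0095 0.021 [316.9 283.2]
cap [  85  135   30   90 1702] [ 99.1 181.2]
  z 0.06 box xy -0.0418 -0.113 r 0.0207
  z 0.07 box xy -0.0437 -0.1068 r 0.0195
cap [ 442  135   28   90 1604] [455.8 181.4]
  z 0.06 box xy -0.042 0.1148 r 0.0205
  z 0.07 box xy -0.0438 0.1085 r 0.0193
cap [ 252  159   52   52 2090] [277.5 184.7]
  z 0.06 box xy -0.037 0.0006 r 0.0147
  z 0.07 box xy -0.0391 0.0006 r 0.0139
cap [ 359  159   45   47 1637] [381.  182.1]
  z 0.06 box xy -0.0393 0.0621 r 0.0138
  z 0.07 box xy -0.0412 0.0586 r 0.0131
cap [ 152  160   45   47 1657] [173.7 182.7]
  z 0.06 box xy -0.0388 -0.0608 r 0.0139
  z 0.07 box xy -0.0408 -0.0575 r 0.0131
[0.42925897 0.00207005 0.24210189]
```

View pics/w5z.png

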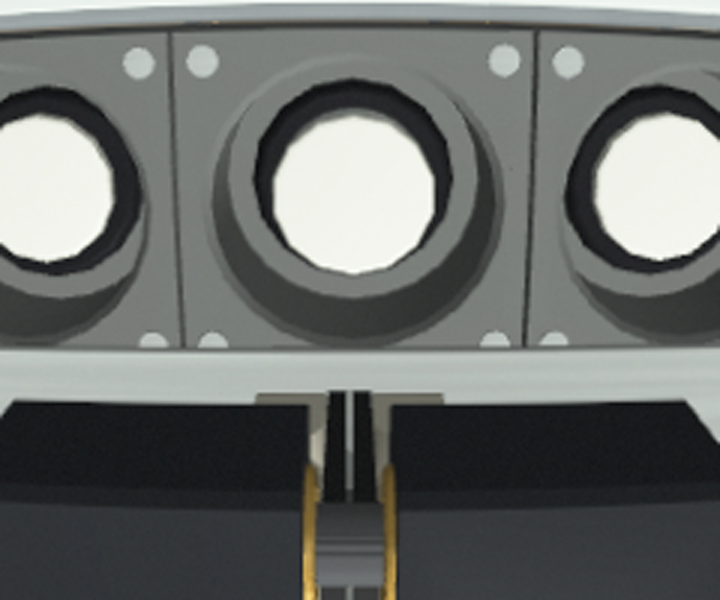

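```bash
python3 - <<'E'
from h import *
q=B2W(POSE,(-.039,0.0006,.0846+.1781)); print(q); plan(q,172.5)
E
```

```text
[ 0.46491197 -0.00181461  0.2627    ]
shift [ 0.042  -0.0008  0.0002] turn [ 0.0002  0.0005 -0.0002] dist 0.042
```

Emit:
carry_out:
  moves: "0 0.004 0 0 0 0 0;0 0.008 0 -0.008 0 0 0;0 0.02 -0.0008 -0.015 0 0 0;0 0.034 -0.0008 -0.015 0 0 0;0 0.042 -0.0008 -0.015 0 0 0;0 0.042 -0.0008 -0.015 0 0 0;0 0.042 -0.0008 -0.015 0 0 0;0 0.042 -0.0008 -0.005 0 0 0;0 0.042 -0.0008 0.003 0 0 0;0 0.042 -0.0008 0.010 0 0 0;0 0.042 -0.0008 0.010 0 0 0;0 0.042 -0.0008 0.010 0 0 0"

```text
clock: 7.05
tool_pos: [0.4649, -0.0019, 0.2523]
orientation: [-180.0, -0.1, 172.5]
force: [0.1, -0.1, -0.1]
opening: 0.0003
```

```bash
python3 - <<'E'
from h import *
st(); s=ctrl.snapshot('wrist'); fdraw(s,'w6',POSE,.06); s=ctrl.snapshot('scene')
cv2.imwrite('pics/c6.png',cv2.resize(s['image'][160:300,190:370],None,fx=4,fy=4,interpolation=cv2.INTER_CUBIC)[...,::-1])
s=ctrl.snapshot('side')
cv2.imwrite('pics/s6.png',cv2.resize(s['image'][140:260,180:320],None,fx=5,fy=5,interpolation=cv2.INTER_CUBIC)[...,::-1])
E
```

```text
7.05 tip [ 0.4649 -0.0019  0.0742] [-1.7996e+02 -6.0000e-02  1.7248e+02] F [ 0.1 -0.1 -0.1] op 0.0003 q [  24.   10.  -37.    0.  -43. -122.]
```

View pics/s6.png

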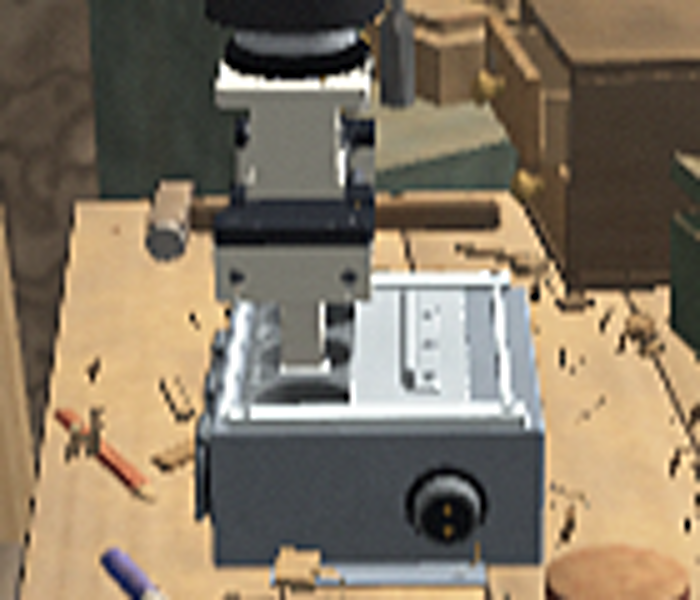

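View pics/w6.png

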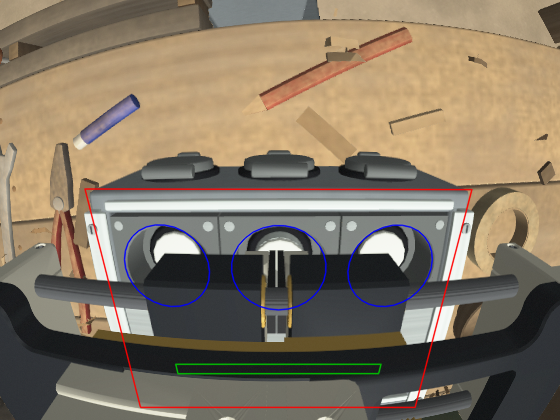

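Emit:
carry_out:
  moves: "0 0 0 0.002 0 0 0;0 0 0 0.004 0 0 0;0 0 0 0.006 0 0 0;0 0 0 0.008 0 0 0;0 0 0 0.010 0 0 0;0 0 0 0.010 0 0 0"

```text
clock: 7.8
tool_pos: [0.4647, -0.002, 0.2423]
orientation: [-180.0, -0.0, 172.5]
force: [0.4, 0.4, 0.1]
opening: 0.0004
```

```bash
python3 -c "
from h import *
st()"
```

```text
7.8 tip [ 0.4647 -0.002   0.0642] [-1.7998e+02 -4.0000e-02  1.7247e+02] F [0.4 0.4 0.1] op 0.0004 q [  24.   11.  -37.   -0.  -42. -122.]
```

Emit:
carry_out:
  moves: "0 0 0 0.001 0 0 0;0 0 0 0.002 0 0 0;0 0 0 0.003 0 0 0;0 0 0 0.004 0 0 0;0 0 0 0.0045 0 0 0;0 0 0 0.0045 0 0 0"

```text
clock: 8.4
tool_pos: [0.4649, -0.0019, 0.2384]
orientation: [-180.0, 0.0, 172.5]
force: [-0.9, -0.1, 1.3]
opening: 0.0003
```

```bash
python3 -c "
from h import *
st()"
```

```text
8.4 tip [ 0.4649 -0.0019  0.0603] [-180.      0.    172.49] F [-0.9 -0.1  1.3] op 0.0003 q [  24.   11.  -38.    0.  -41. -122.]
```

Emit:
carry_out:
  moves: "0 0 0 -0.010 0 0 0;0 0 0 -0.025 0 0 0;0 0 0 -0.045 0 0 0;0 -0.03 0 -0.05 0 0 0;0 -0.06 0 -0.05 0 0 0;0 -0.081 0 -0.05 0 0 0;0 -0.081 0 -0.05 0 0 0;0 -0.081 0 -0.05 0 0 0"

```text
clock: 9.2
tool_pos: [0.5451, -0.0127, 0.2883]
orientation: [-180.0, -0.0, 172.4]
force: [-0.9, -0.6, -0.4]
opening: 0.0005
```

```bash
python3 - <<'E'
from h import *
st(); s=ctrl.snapshot('wrist'); fdraw(s,'w7',POSE,.06)
s=ctrl.snapshot('side')
cv2.imwrite('pics/s7.png',cv2.resize(s['image'][140:260,180:320],None,fx=5,fy=5,interpolation=cv2.INTER_CUBIC)[...,::-1])
E
```

```text
9.2 tip [ 0.5451 -0.0127  0.1102] [-1.7999e+02 -3.0000e-02  1.7244e+02] F [-0.9 -0.6 -0.4] op 0.0005 q [  19.   15.  -25.   -0.  -51. -117.]
```

View pics/s7.png

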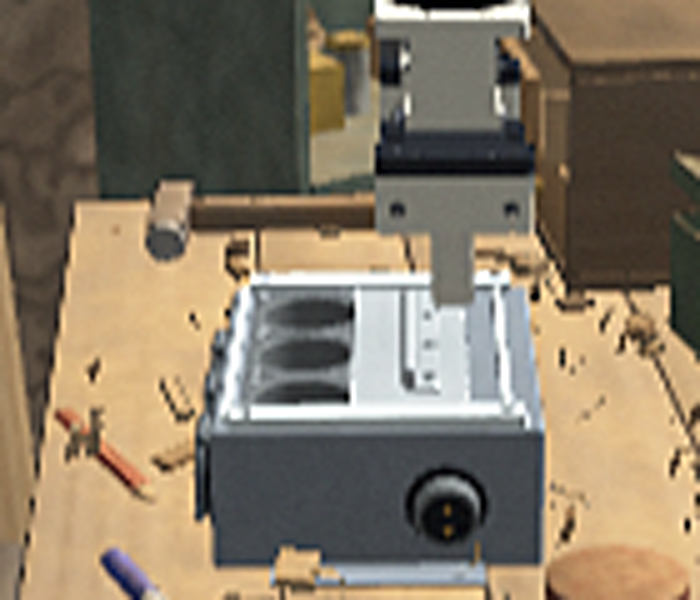

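View pics/w7.png

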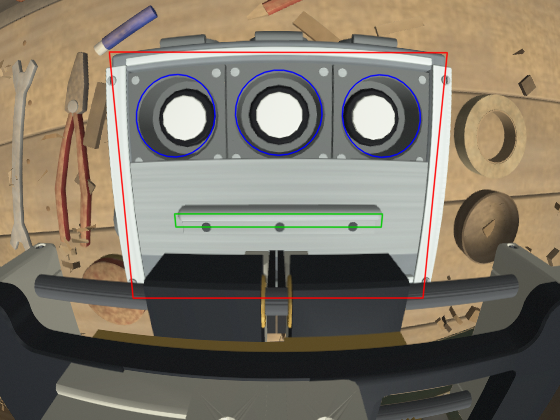

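Emit:
carry_out:
  moves: "0 0 0 0.010 0 0 0;0 0 0 0.020 0 0 0;0 0 0 0.025 0 0 0;0 0 0 0.025 0 0 0;0 0.004 0 0.025 0 0 0;0 0.008 0 0.025 0 0 0;0 0.012 0 0.025 0 0 0;0 0.017 0 0.025 0 0 0;0 0.022 0 0.025 0 0 0;0 0.027 0 0.025 0 0 0;0 0.032 0 0.025 0 0 0;0 0.037 0 0.025 0 0 0;0 0.042 0 0.025 0 0 0;0 0.047 0 0.025 0 0 0;0 0.052 0 0.025 0 0 0;0 0.056 0 0.025 0 0 0;0 0.059 0 0.025 0 0 0;0 0.062 0 0.025 0 0 0;0 0.064 0 0.025 0 0 0;0 0.064 0 0.025 0 0 0"

```text
clock: 11.3
tool_pos: [0.4813, -0.0041, 0.2632]
orientation: [180.0, -0.0, 172.5]
force: [0.5, 0.6, 0.7]
opening: 0.0005
```

```bash
python3 - <<'E'
from h import *
st(); s=ctrl.snapshot('wrist'); fdraw(s,'w8',POSE,0)
s=ctrl.snapshot('side')
cv2.imwrite('pics/s8.png',cv2.resize(s['image'][140:260,180:320],None,fx=5,fy=5,interpolation=cv2.INTER_CUBIC)[...,::-1])
E
```

```text
11.3 tip [ 0.4813 -0.0041  0.0851] [ 1.8000e+02 -3.0000e-02  1.7248e+02] F [0.5 0.6 0.7] op 0.0005 q [  23.   11.  -34.   -0.  -45. -120.]
```

View pics/s8.png

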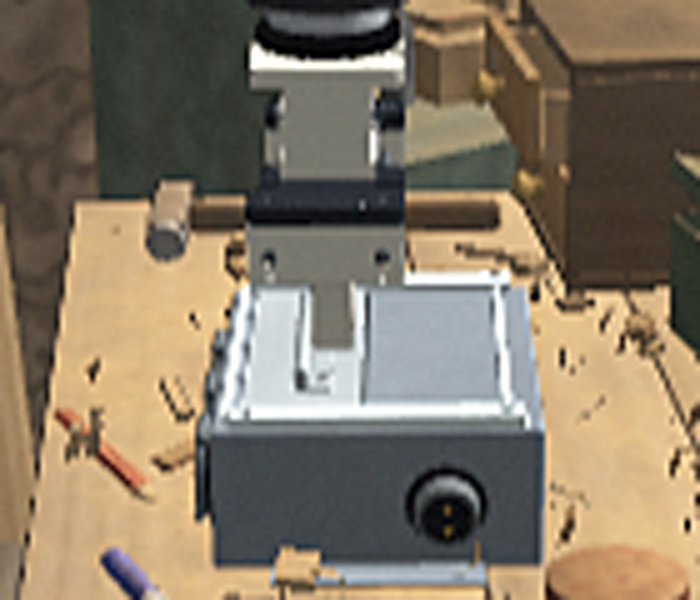

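View pics/w8.png

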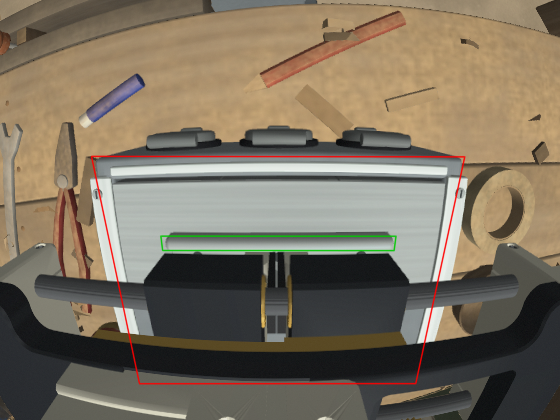

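Emit:
carry_out:
  moves: "0 0.0005 0 0 0 0 0;0 0.001 0 0 0 0 0;0 0.0015 0 0 0 0 0;0 0.002 0 0 0 0 0;0 0.002 0 0 0 0 0"

```text
clock: 11.9
tool_pos: [0.4803, -0.0039, 0.2632]
orientation: [180.0, 0.1, 172.5]
force: [7.0, -2.4, -5.7]
opening: 0.0006
```

Emit:
carry_out:
  moves: "0 0.0005 0 0 0 0 0;0 0.001 0 0 0 0 0"

```text
clock: 12.1
tool_pos: [0.48, -0.0038, 0.2634]
orientation: [180.0, 0.2, 172.5]
force: [11.2, -7.5, -9.0]
opening: 0.0005
```

The force is climbing with almost no motion, so the shutter is on its front stop. I'll back off and rise.

Emit:
carry_out:
  moves: "0 -0.002 0 0 0 0 0;0 -0.006 0 0 0 0 0;0 -0.006 0 -0.02 0 0 0;0 -0.006 0 -0.05 0 0 0;0 -0.006 0 -0.09 0 0 0;0 0.03 0 -0.13 0 0 0;0 0.06 0 -0.15 0 0 0;0 0.06 0 -0.15 0 0 0;0 0.06 0 -0.15 0 0 0"

```text
clock: 13.0
tool_pos: [0.4186, 0.0041, 0.414]
orientation: [179.9, 0.1, 172.5]
force: [0.7, -0.2, -0.6]
opening: 0.0005
```

```bash
python3 - <<'E'
from h import *
st(); s=ctrl.snapshot('wrist'); fdraw(s,'w9',POSE,0)
s=ctrl.snapshot('side')
cv2.imwrite('pics/s9.png',cv2.resize(s['image'][140:260,180:320],None,fx=5,fy=5,interpolation=cv2.INTER_CUBIC)[...,::-1])
E
```

```text
13.0 tip [0.4186 0.0041 0.2359] [1.7991e+02 8.0000e-02 1.7253e+02] F [ 0.7 -0.2 -0.6] op 0.0005 q [  28.   -5.  -29.   -0.  -66. -125.]
```

View pics/s9.png

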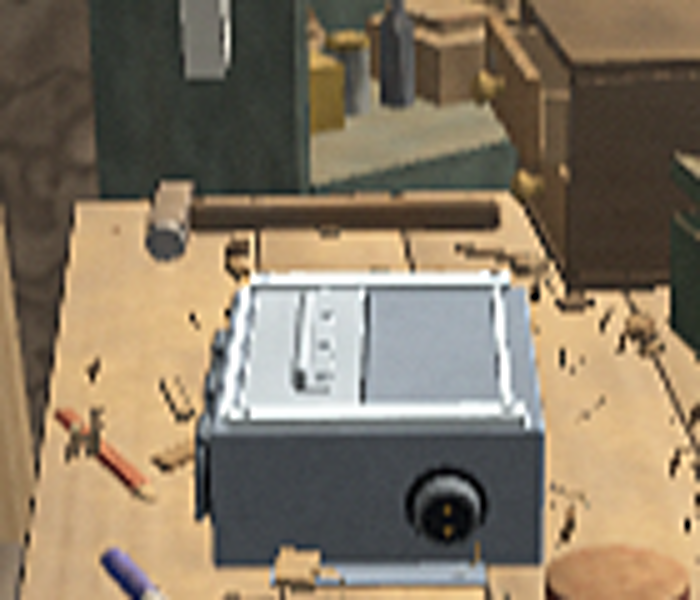

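View pics/w9.png

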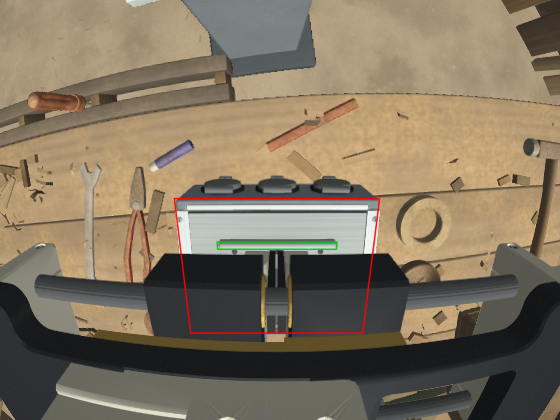

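```bash
python3 -c "
from h import *
print(ctrl.close_job())"
```

```text
the job is handed in; nothing more can be done
None
```

The tripped breaker, which was the middle one, is reset. The shutter is shut again and the job is handed in; it gives no verdict. The robot's clock read about 13 s of the allowed 51 s.

- **Opening:** With the fingers closed, I pushed the shutter back by its ridge to about 58–60 mm. The wrist picture showed all three wells bare, and the force readings taken there were about 3 N or less.
- **Pressing:** The upward force had dropped to zero by 64 mm above the bench. Light contact followed at 60 mm, which is the key's home height. Afterwards the side view no longer showed the white cap standing up. The fingers were only ever lowered into the middle well.
- **Shutting:** I pushed the ridge back until the force climbed with almost no motion (about 16 N in total), which puts the shutter on its front stop.
- **Last checks:** The final pictures show the shutter where it was at the start. The things lying round the box that are in view show no visible shift. The arm is clear of the box, with the fingertips about 24 cm above the bench.

**Disagreements:** The side and scene cameras placed the box about 9 mm apart in y, and I settled that with the wrist camera. A drawn-in outline of the box was still up to about 3–4 mm off in some wrist pictures. The final key position could not be seen with the shutter shut; it rests on the force readings and the pictures taken before shutting.

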